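Hang the motorcycle display on its rubber-mounted stud

ROBOT

A 7-joint arm with a two-finger parallel gripper is mounted at the origin on the work surface. World frame = base frame: x ahead of the robot, y to its left, z up, the work surface at z = 0. Lengths are in m, angles in rad, forces in N, time in s.
With the tool pointing down it reaches from about 0.4 to 0.875 m from the base axis. Payload 19.3 kg.
Tool frame: the origin (TCP) lies at the very end of the fingers, on their centre line; the grasp point (between the pads) lies 19 mm behind it; z points along the fingers, x is the direction in which the jaws open and shut, and the axes are right-handed (so a half turn about z gives the same grasp; the last joint's range is limited). The gripper opens to 85 mm and grips with 20 to 120 N. Pads are 22 mm wide; open, the fingers measure 114 mm over their backs; the gripper's body (76 mm by 85 mm) begins 54 mm behind the grasp point. The pads swing forward as they close: fully open they stand 13 mm farther back than shut.
Start: joints at [1.193, 0.521, -0.036, 1.599, 0.021, 1.021, -0.113], TCP at [0.189, -0.596, 0.231] pointing down, gripper open.
Joint ranges: [-2.91, 2.91], [-0.3, 2.13], [-1.5, 1.42], [0.17, 2.43], [-1.26, 4.41], [0.16, 1.93], [-2.52, 2.52]. Speed limits (rad/s): [1.89, 1.89, 2.39, 2.39, 3.01, 3.01, 3.01].

INTERFACE

Orientations are given as a unit quaternion [x, y, z, w].
In Python, from workcell import bot gives the robot as it stands.
- The arm moves only by the shell command python3 -m handwheel 'ROWS' [FORCE]. ROWS is text: rows parted by semicolons, each of 7 numbers parted by spaces: the finger opening in mm, from 0 to 85.4, then the shift along the tool's x, y, z in mm, then the turn, a rotation vector about the tool's x, y, z in degrees. In form: hand x y z rx ry rz; .... A call has 1 to 20 rows; each row is the pose to reach, as a shift and turn from the pose commanded when the call began, along the tool's axes at that moment; what a row does not reach only later rows make up. A row lasts 1/10 s, in which the tool goes at most 50 mm and 8.59 degrees, less where a joint would pass 70% of its speed; a pose out of reach is approached as far as the arm can. A call with a gripper value outside its range is refused whole. The fingers move at their own pace and stop on an object; FORCE is the grip in N (left out, the last holds). Time passes only in rows, so rows that repeat a pose let the fingers close. It gives the time, the measured TCP pose, the force and the opening at its end, in the units of the state.
- bot.read_state(): the state, without advancing time (a new reading comes with each control period).
- bot.capture(name): name is "side" or "top"; returns the picture (400x640x3 uint8, red, green, blue); there is no depth.
- bot.calibration(name): a dict with "intrinsics" (3x3 intrinsics, pixels), "xyz" and "orientation" of the camera in the world. Camera axes: x right, y down, z forward; pixel columns grow to the right and rows downward; lengths in m; the calibration is good to about 2 mm. A picture is of the moment at which its call begins. calibration takes no time and is no camera call.
- bot.hand_in(): hands the job in, once; it reports no verdict.
The state is a dict: "time_s": time; "joints": joint angles; "dq": joint speeds; "joint_efforts": joint torques, N m; "tool_pos": TCP position; "orientation": TCP orientation; "wrist_force": force on the tool from outside, world axes, zero at the start; "ft_torque": the same for the moment, N m; "opening": finger opening in m.
Only numpy, scipy, OpenCV 4.12 (cv2) and the standard library are available. Lean on these libraries where they do the work, as an engineer would, in place of code of your own. Each camera call takes 0.05 s, during which the arm holds its last target. There are 200 camera calls.

TASK

Pick up the motorcycle display unit and hang it on the green stand: pass the round end of the keyhole in its back plate over the headed stud, press it lightly against the sprung rubber cushion, slide it down the slope until the shank is fully home at the closed end of the slot, and let go. Be gentle: nothing may ever press on the stand or its rubber-mounted stud and cushion with more than about 20 N. Leave the spanner, bottle and cup where they are.

Things in the scene. Friction and masses are not known exactly. Their poses are not given: they have to be found in the camera images.
- dash_grip (a point): Centre of the display's black housing, half-way up: 70 mm along x, 50 along y (grip across these), 50 along z. Loose, about 0.25 kg; starts lying on the bench, screen up. z points out of the screen, x towards the keyhole end. The housing stands on an aluminium back plate 5 mm thick, whose back is 30 mm below this point; the plate reaches x -39 to +101 mm, y -35 to +35 mm from here.
- dash_hole (a point): Centre of the round end of the keyhole, on the back of the plate, 55 mm in +x and 30 mm in -z from dash_grip. The opening is 30 mm across (an octagon), right through the plate. Axes as dash_grip.
- dash_slot (a point): Point on the back of the plate, 28 mm in +x from dash_hole, where the centre of the stud's shank sits when it is fully home against the closed end of the 13 mm wide slot. Axes as dash_grip.
- stand: Green steel stand fixed to the bench, foot 190 x 150 mm; carries the sloping face with stud and cushion. Origin on the bench, vertically below the origin of mount_face; x points away from the low edge, z up. The stud and cushion sit on a rubber-mounted steel carrier in front of the face, which yields along the stud's axis by 0.4 mm per N.
- mount_face: Sloping face, 28 degrees from level, low edge towards the robot's right. Origin on the face on the stud's axis, 95 mm above the bench; z along the stud outwards, x up the slope. Face x -105 to +55, y -65 to +65 mm. Stud: shank 9 mm, mushroom head 22 mm across, 7 mm thick, bevelled. The untouched cushion's front is 41 to 65 mm out from the face: it differs each time, unreported; feel or see it.
- cushion (a joint): Flat sprung rubber cushion round the shank (x -100 to +30, y -35 to +35 mm of mount_face): how far it is pressed in, m; 0 untouched, 0.007 at its stop, 1.5 N per mm. The head's underside is 2 mm and its top 9 mm farther out than the untouched cushion, so the 5 mm plate slides behind the head only with the cushion pressed in 3 mm or more; locked, it stays near 0.003.
- wrench: Loose steel spanner lying on the bench, 190 mm long, bystander; origin at the middle of its underside, x along it.
- bottle: Plastic drinks bottle standing on the bench, 210 mm high, 66 mm diameter, bystander; origin at the centre of its foot.
- cup: Clear plastic cup standing on the bench, 90 mm high, 74 mm diameter, bystander; origin at the centre of its foot.
Things that resemble listed ones, but are neither listed nor needed, are in the scene too. Several things have the shape of the stand; the one meant has the colours described above.

How it is judged:
On the way:
1. the round end of the keyhole is passed over the stud and the plate pressed against the cushion (x of dash_hole in the frame of mount_face between -0.01 and 0.01 m and y of dash_hole in the frame of mount_face between -0.01 and 0.01 m and value of joint cushion above 0.0015 m), for 0.1 s.
At the end, for the whole second after the job is handed in: The display unit hangs locked on the stud: shank centre within 4 to 5 mm of the closed end of the slot and 5 mm sideways, plate flat against the cushion (4 degrees) and straight on the slope within 11 degrees, the cushion held pressed in by 2.2 to 4.5 mm behind the head, released and at rest (x of dash_slot in the frame of mount_face between -0.004 and 0.005 m and y of dash_slot in the frame of mount_face between -0.005 and 0.005 m and angle between the z axis of dash_grip and the z axis of mount_face, either way round below 0.07 rad and angle between the x axis of dash_grip and the x axis of mount_face, either way round below 0.2 rad and value of joint cushion between 0.0022 and 0.0045 m and height (world z) of dash_grip above 0.06 m); the robot touches nothing.
It fails at once if the stand, its stud or cushion is pressed with more than 20 N (contact force between stand and anything else above 20 N).
It fails at once if spanner, bottle or cup is moved by more than 25 mm (distance of any of wrench, bottle, cup from where it was at the start of the episode above 0.025 m).
It also fails if it takes over 48 s, if anything falls off the work surface, if the arm or the gripper's body presses on something with over 40 N, if the wrist force passes 120 N, or if a joint passes its speed limit or range.

## Working session

There is one attempt and no reset: what is moved stays moved. The work goes in short steps, Python scripts to look and compute and a shell command to move; the robot and the scene stay as the last step left them, time stands still between calls to the robot, and variables do not carry over. Pictures are saved under pics/ and viewed, about 8 in all and at most 12, crops included, and the job is handed in when it is done.

```bash
mkdir -p pics; ls; python3 - <<'E'
from workcell import bot
import cv2,numpy as np
print(bot.read_state())
for n in("side","top"):
    im=bot.capture(n);cv2.imwrite(f"pics/{n}0.png",im[:,:,::-1]);print(n,bot.calibration(n))
E
```

```text
pics
{'time_s': 0.0, 'joints': array([ 1.19277833,  0.52199611, -0.03634101,  1.59998351,  0.02117912,
        1.02107275, -0.1127959 ]), 'dq': array([-1.06423416e-04,  3.52178771e-04,  7.36609367e-05, -7.13914046e-05,
        1.37690013e-03, -1.22533605e-05,  4.20499333e-04]), 'joint_efforts': array([ 1.28982309e-03, -9.27102041e+01,  1.98053330e+00, -3.69934130e+01,
        1.80638098e-02,  8.04210606e-03,  3.72427814e-05]), 'tool_pos': array([ 0.18924585, -0.5953266 ,  0.23074549]), 'orientation': array([ 8.07147559e-01, -5.90349497e-01, -4.48659549e-04, -2.96714920e-04]), 'wrist_force': array([-0.02369825, -0.09584098, -0.36390884]), 'ft_torque': array([-0.00508479, -0.0269684 ,  0.00608326]), 'opening': 0.08556556620912559}
side {'intrinsics': array([[389.55351497,   0.        , 322.80293662],
       [  0.        , 389.55351497, 194.54323366],
       [  0.        ,   0.        ,   1.        ]]), 'xyz': array([0.19159998, 0.73176145, 0.89253409]), 'orientation': array([-0.20141028,  0.9079289 , -0.35784709,  0.08393137])}
top {'intrinsics': array([[364.8145578 ,   0.        , 313.30673422],
       [  0.        , 364.8145578 , 197.5848606 ],
       [  0.        ,   0.        ,   1.        ]]), 'xyz': array([0.39730956, 0.05261625, 1.12772375]), 'orientation': array([ 0.70733507, -0.70469538,  0.04854051, -0.02693203])}
```

View pics/top0.png

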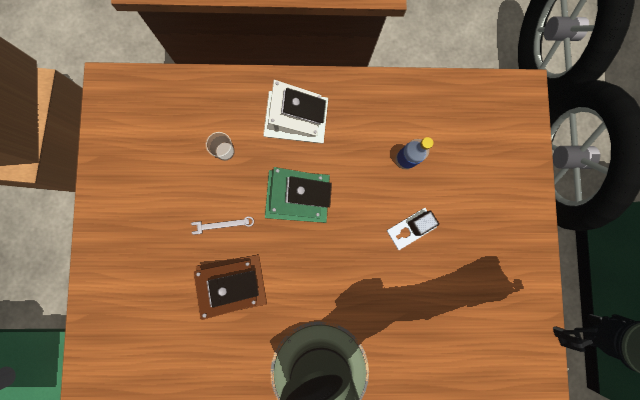

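View pics/side0.png

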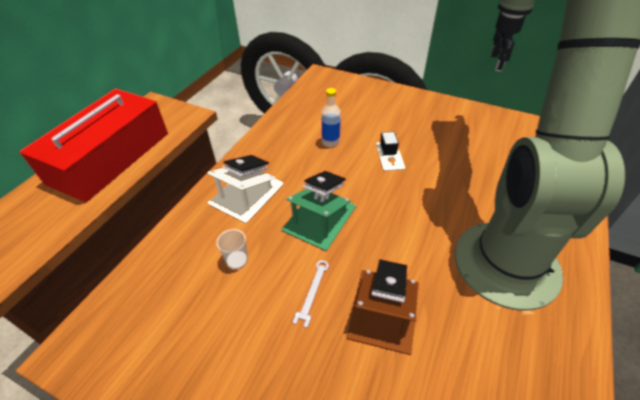

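Candidates for the stand: white (296,110), green (298,195) and brown (230,286) in top. I choose the green one. The only display is at (413,229), with its keyhole to the lower left. I'll check both in a close crop and measure.

```bash
cat > h.py <<'E'
import numpy as np,cv2
from scipy.spatial.transform import Rotation as R
from workcell import bot
def cam(n):
    c=bot.calibration(n);return np.array(c["intrinsics"]),np.array(c["xyz"]),R.from_quat(c["orientation"]).as_matrix()
def ray(n,uv):
    K,t,M=cam(n);d=M@np.linalg.solve(K,[uv[0],uv[1],1.]);return t,d/np.linalg.norm(d)
def onz(n,uv,z):
    t,d=ray(n,uv);return t+d*(z-t[2])/d[2]
def proj(n,p):
    K,t,M=cam(n);q=K@(M.T@(np.array(p)-t));return q[:2]/q[2]
def tri(a,b):
    (t1,d1),(t2,d2)=ray("top",a),ray("side",b)
    A=np.stack([d1,-d2],1);s=np.linalg.lstsq(A,t2-t1,rcond=None)[0]
    p,q=t1+d1*s[0],t2+d2*s[1];return (p+q)/2,np.linalg.norm(p-q)
E
python3 - <<'E'
from h import *
t=cv2.imread("pics/top0.png");s=cv2.imread("pics/side0.png")
z=lambda i,x,y,w,h:cv2.resize(i[y:y+h,x:x+w],(400,300),interpolation=cv2.INTER_CUBIC)
cv2.imwrite("pics/c1.png",np.vstack([np.hstack([z(t,258,162,80,60),z(t,378,200,80,60)]),np.hstack([z(s,270,160,100,75),z(s,350,120,80,60)])]))
hsv=cv2.cvtColor(t,cv2.COLOR_BGR2HSV)
m=cv2.inRange(hsv,(65,80,30),(95,255,255));m[:, :240]=0;m[:,350:]=0;m[:150]=0;m[240:]=0
c=max(cv2.findContours(m,0,1)[0],key=cv2.contourArea);print(cv2.minAreaRect(c))
for p in cv2.boxPoints(cv2.minAreaRect(c)):print(p,onz("top",p,0.005).round(4))
m=cv2.inRange(hsv,(0,0,0),(180,70,255));m[:,:380]=0;m[:,445:]=0;m[:200]=0;m[255:]=0
c=max(cv2.findContours(m,0,1)[0],key=cv2.contourArea);print(cv2.minAreaRect(c),cv2.contourArea(c))
for p in cv2.boxPoints(cv2.minAreaRect(c)):print(p,onz("top",p,0.005).round(4),onz("top",p,0.055).round(4))
E
```

```text
((297.01123046875, 194.87054443359375), (60.29420852661133, 50.0719108581543), 4.969740867614746)
[264.8086  217.20074] [0.4565 0.167  0.005 ]
[269.1463  167.31708] [0.6118 0.1561 0.005 ]
[329.21387 172.54034] [ 0.5967 -0.0312  0.005 ]
[324.87616 222.42401] [ 0.4411 -0.0174  0.005 ]
((412.63232421875, 227.72056579589844), (23.495304107666016, 48.01959991455078), 59.03623962402344) 1042.5
[385.99997 229.99997] [ 0.4184 -0.2063  0.005 ] [ 0.4174 -0.1948  0.055 ]
[427.17642 205.2941 ] [ 0.4955 -0.3371  0.005 ] [ 0.4911 -0.3197  0.055 ]
[439.26468 225.44116] [ 0.4329 -0.373   0.005 ] [ 0.4313 -0.354   0.055 ]
[398.08823 250.14703] [ 0.3568 -0.2425  0.005 ] [ 0.3586 -0.2293  0.055 ]
```

View pics/c1.png

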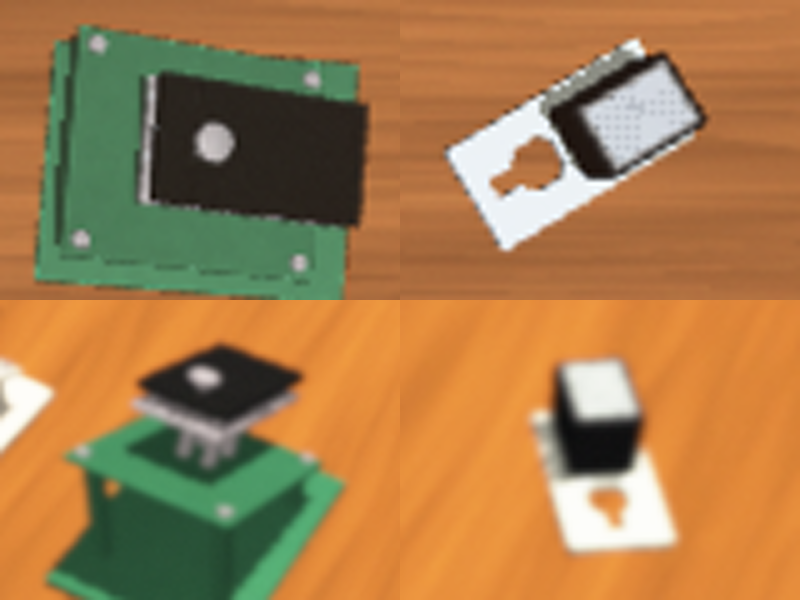

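The crop confirms the choices: green stand with its stud head at top ≈(301,190.6) and side ≈(321,179), and the display's plate with keyhole end corners at top (387,230) and (399,250). Next I turn these points into poses.

```bash
cat > fit.py <<'E'
from h import *
from scipy.optimize import least_squares
t=cv2.imread("pics/top0.png");s=cv2.imread("pics/side0.png")
def cen(im,x,y,r,th):
    g=cv2.cvtColor(im,cv2.COLOR_BGR2GRAY)[y-r:y+r+1,x-r:x+r+1];_,l,st,c=cv2.connectedComponentsWithStats((g>th).astype(np.uint8))
    k=l[r,r];return c[k]+[x-r,y-r],st[k][4]
ht,n1=cen(t,301,190,7,90);hs,n2=cen(s,321,179,6,90);print("head",ht,n1,hs,n2,tri(ht,hs))
T=lambda a,b:np.array([258+(a-2)/5,162+(b-2)/5]);S=lambda a,b:np.array([270+(a-1.5)/4,160+(b-301.5)/4])
obs=[("top",(30,35),T(152,72)),("top",(30,-35),T(368,103)),]
# mount: x up slope(+y world), y = z x x -> -world x side
c=dict(A=(.03,-.035),B=(.03,.035),C=(-.1,.035),D=(-.1,-.035))
top=dict(A=T(157,72),B=T(150,204),C=T(358,227),D=T(368,103))
sid=dict(A=S(138,385),B=S(228,425),C=S(302,377),D=S(220,345))
def mf(v):
    yaw,X,Y,d=v; M=(R.from_euler('z',yaw)*R.from_euler('y',-28,degrees=True)).as_matrix();return M,np.array([X,Y,.095])
def res(v):
    M,o=mf(v);d=v[3];r=[]
    for k in c:
        p=o+M@[*c[k],d]
        r+=list(proj("top",p)-top[k])+list((proj("side",p)-sid[k])*.7)
    p=o+M@[0,0,d+.008]; r+=list(2*(proj("top",p)-ht))+list(2*(proj("side",p)-hs));return r
f=least_squares(res,[1.5,.5,.05,.05]);print("mount",f.x,np.degrees(f.x[0]),np.round(f.fun,1))
U=lambda a,b:np.array([378+(a-402)/5,200+(b-2)/5]);V=lambda a,b:np.array([350+(a-402)/5,120+(b-302)/5])
o=[("top",(.101,.035,-.025),U(505,250)),("top",(.101,-.035,-.025),U(447,152)),("top",(-.035,.025,.025),U(706,120)),("top",(-.035,-.025,.025),U(665,55)),("top",(-.039,-.035,-.025),U(638,40)),
("side",(.101,.035,-.025),V(678,543)),("side",(.101,-.035,-.025),V(572,552))]
o=[(n,(x,-y,z) if 0 else (x,y,z),q) for n,x_,q in o for x,y,z in [x_]]
def rd(v,sg):
    M=R.from_euler('z',v[0]).as_matrix();r=[]
    for n,p,q in o: r+=list(proj(n,np.array([v[1],v[2],.03])+M@[p[0],sg*p[1],p[2]])-q)
    return r
for sg in(1,-1):
    f=least_squares(rd,[2.1,.43,-.28],args=(sg,));print("dash",sg,f.x,np.degrees(f.x[0]),f.cost,np.round(f.fun,1))
E
python3 fit.py; python3 -c "
from h import *
s=bot.read_state();print(R.from_quat(s['orientation']).as_matrix().round(3))"
```

```text
head [300.33333333 190.125     ] 48 [320.52631579 178.63157895] 38 (array([0.5219632 , 0.05793775, 0.15433272]), np.float64(0.0005127914844606598))
mount [1.50887906 0.52372632 0.08915456 0.05776408] 86.45240198078918 [ 0.8  0.1 -0.3 -0.7  0.3 -0.3  0.  -1.5  0.  -0.2  0.3 -0.4 -0.5  0.2
 -0.2 -0.3 -0.4  0.   0.2  0.9]
dash 1 [ 2.10174351  0.43827517 -0.3123216 ] 120.42103296133146 2.441493755600285 [-0.4  0.5 -0.6  0.3  0.8  0.8  0.1 -0.8 -0.8  0.  -0.5 -0.6 -0.  -1. ]
dash -1 [ 2.35419323  0.45408017 -0.30117026] 134.8853362688369 1362.384860482638 [-13.  -16.1  14.9  19.8 -15.5 -20.1   4.8   4.8   7.6  10.1 -18.7   2.1
  21.4  -4.6]
[[ 0.303 -0.953 -0.   ]
 [-0.953 -0.303  0.001]
 [-0.001  0.    -1.   ]]
```

```bash
cat >> h.py <<'E'
def rows(p,M,p0=None,M0=None):
    s=bot.read_state();p0=s["tool_pos"] if p0 is None else p0;M0=R.from_quat(s["orientation"]).as_matrix() if M0 is None else M0
    print("shift mm",((M0.T@(np.array(p)-p0))*1000).round(1),"rotvec",R.from_matrix(M0.T@M).as_rotvec(degrees=True).round(2))
def down(a): # tool x at world angle a deg, z down
    x=np.array([np.cos(np.radians(a)),np.sin(np.radians(a)),0]);z=np.array([0,0,-1.]);return np.stack([x,np.cross(z,x),z],1)
E
python3 -c "
from h import *
rows([.4383,-.3123,.12],down(30.42));rows([.4383,-.3123,.014],down(30.42))"
```

```text
shift mm [-194.2 -323.1  111. ] rotvec [-5.0000e-02  4.0000e-02 -1.0278e+02]
shift mm [-194.1 -323.1  217. ] rotvec [-5.0000e-02  4.0000e-02 -1.0278e+02]
```

```bash
python3 -m handwheel '85 -194.2 -323.1 111 0 0 -102.8;85 -194.2 -323.1 111 0 0 -102.8;85 -194.2 -323.1 111 0 0 -102.8;85 -194.2 -323.1 111 0 0 -102.8;85 -194.2 -323.1 111 0 0 -102.8;85 -194.2 -323.1 111 0 0 -102.8;85 -194.2 -323.1 111 0 0 -102.8;85 -194.2 -323.1 111 0 0 -102.8;85 -194.2 -323.1 111 0 0 -102.8;85 -194.2 -323.1 111 0 0 -102.8;85 -194.2 -323.1 111 0 0 -102.8;85 -194.2 -323.1 111 0 0 -102.8;85 -194.2 -323.1 111 0 0 -102.8;85 -194.2 -323.1 111 0 0 -102.8;85 -194.2 -323.1 111 0 0 -102.8;85 -194.2 -323.1 111 0 0 -102.8' 80
python3 - <<'E'
from h import *
rows([.4383,-.3123,.014],down(30.42))
for n in("side","top"): cv2.imwrite(f"pics/{n}1.png",bot.capture(n)[:,:,::-1])
t=cv2.imread("pics/top1.png");s=cv2.imread("pics/side1.png")
z=lambda i,x,y,w,h:cv2.resize(i[y:y+h,x:x+w],(400,300),interpolation=cv2.INTER_CUBIC)
cv2.imwrite("pics/c2.png",np.hstack([z(t,350,180,120,90),z(s,340,90,120,90)]))
E
```

```text
time_s: 1.7
tool_pos: [0.4384, -0.3126, 0.1203]
orientation: [0.965, 0.262, -0.0, 0.0]
wrist_force: [0.7, -0.5, -0.4]
opening: 0.0851
shift mm [ 1.000e-01 -4.000e-01  1.063e+02] rotvec [ 0.    0.01 -0.1 ]
```

View pics/c2.png

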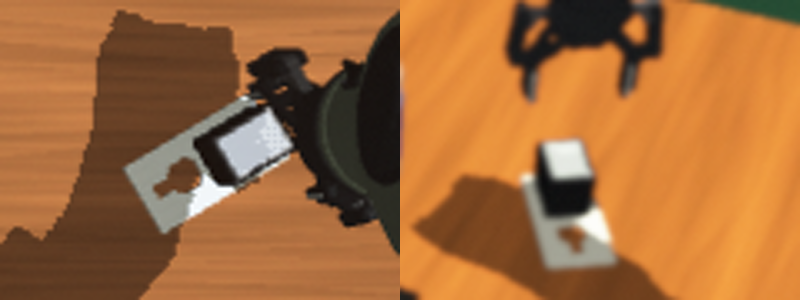

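The jaws straddle the housing (side crop: fingers at (530,90) and (627,90), housing at (565,160)), so I descend and grip.

```bash
python3 -m handwheel '85 0 0 35 0 0 0;85 0 0 70 0 0 0;85 0 0 95 0 0 0;85 0 0 106 0 0 0;85 0 0 106 0 0 0;45 0 0 106 0 0 0;45 0 0 106 0 0 0;45 0 0 106 0 0 0;45 0 0 106 0 0 0;45 0 0 106 0 0 0;45 0 0 106 0 0 0;45 0 0 106 0 0 0' 80
```

```text
time_s: 3.0
tool_pos: [0.439, -0.3132, 0.0157]
orientation: [0.965, 0.262, 0.001, 0.001]
wrist_force: [-2.8, 1.7, 12.2]
opening: 0.0493
```

```bash
cat >> h.py <<'E'
MM=(R.from_euler('z',86.45,degrees=True)*R.from_euler('y',-28,degrees=True)).as_matrix();MO=np.array([.5237,.0892,.095])
TM=MM@np.array([[0,-1,0],[-1,0,0],[0,0,-1.]])  # tool axes when hung: x=-my, y=-mx, z=-mz
def tcp(hx,hy,h,gx=-.001,gz=-.0143): # TCP for hole at (hx,hy,h) in mount frame
    return MO+MM@[hx-.055+gx,hy,h+.03+gz]
E
python3 -c "
from h import *
p0=np.array([.4385,-.3126,.0140]);M0=down(30.42)
rows([.4385,-.3126,.25],M0,p0,M0)
print(tcp(0,0,.1));rows(tcp(0,0,.1),TM,p0,M0)
rows([.46,-.15,.27],TM,p0,M0)"
```

```text
shift mm [   0.    0. -236.] rotvec [0. 0. 0.]
[ 0.51727505 -0.01436382  0.17086663]
shift mm [ 218.9 -217.3 -156.9] rotvec [27.17  8.3  33.28]
shift mm [ 100.9 -129.3 -256. ] rotvec [27.17  8.3  33.28]
```

```bash
python3 -m handwheel '45 0 0 -30 0 0 0;45 0 0 -70 0 0 0;45 0 0 -110 0 0 0;45 20 -25 -150 0 0 0;45 45 -55 -190 5 1.5 6;45 70 -85 -220 10 3 12;45 90 -115 -245 15 4.6 18;45 100.9 -129.3 -256 20 6.1 24;45 125 -145 -250 25 7.6 30;45 150 -165 -230 27.2 8.3 33.3;45 175 -185 -205 27.2 8.3 33.3;45 200 -203 -180 27.2 8.3 33.3;45 218.9 -217.3 -157 27.2 8.3 33.3;45 218.9 -217.3 -157 27.2 8.3 33.3;45 218.9 -217.3 -157 27.2 8.3 33.3'
python3 - <<'E'
from h import *
rows(tcp(0,0,.1),TM)
for n in("side","top"): cv2.imwrite(f"pics/{n}2.png",bot.capture(n)[:,:,::-1])
t=cv2.imread("pics/top2.png");s=cv2.imread("pics/side2.png")
z=lambda i,x,y,w,h:cv2.resize(i[y:y+h,x:x+w],(400,600),interpolation=cv2.INTER_CUBIC)
cv2.imwrite("pics/c3.png",np.hstack([z(t,260,140,80,120),z(s,280,100,80,120)]))
E
```

```text
time_s: 4.5
tool_pos: [0.5169, -0.0143, 0.1716]
orientation: [0.97, -0.03, 0.007, -0.242]
wrist_force: [0.3, -0.8, -1.9]
opening: 0.049
shift mm [0.3 0.4 0.6] rotvec [-0.03  0.04  0.04]
```

View pics/c3.png

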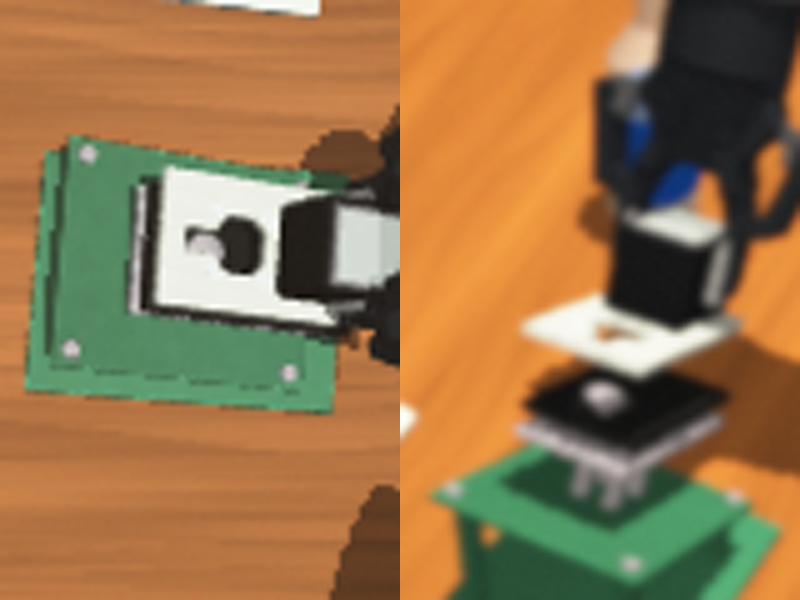

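The plate floats parallel above the cushion. In the crop, its corners are at top (160,168), (152,308) and its round hole at (242,246). In side, its corners are at (522,325), (637,377), (742,325). I'll compare these with prediction.

```bash
python3 - <<'E'
from h import *
from scipy.optimize import least_squares
s=bot.read_state();Mt=R.from_quat(s["orientation"]).as_matrix();D=Mt@np.array([[0,-1,0],[-1,0,0],[0,0,-1.]]).T
T=lambda a,b:np.array([260+(a-2)/5,140+(b-2)/5]);S=lambda a,b:np.array([280+(a-402)/5,100+(b-2)/5])
o=[("top",(.101,-.035,-.025),T(162,168),1),("top",(.101,.035,-.025),T(154,308),1),("top",(.055,0,-.0275),T(243,246),1),
("side",(.101,-.035,-.025),S(522,325),1),("side",(.101,.035,-.025),S(637,377),1),("side",(-.039,.035,-.025),S(742,323),1)]
g0=s["tool_pos"]+D@[.001,0,.0143]
def f(v):
    r=[]
    for n,p,q,w in o: r+=list(w*(proj(n,g0+D@(v[:3]+R.from_euler('z',v[3]).apply(p)))-q))
    return r
q=least_squares(f,[0,0,0,0]);print("dash-frame offset mm",q.x[:3]*1000,"yaw deg",np.degrees(q.x[3]));print(np.round(f([0,0,0,0]),1),np.round(q.fun,1))
print("hole in mount pred",MM.T@(g0+D@[.055,0,-.03]-MO))
# relative image check of stud in top: cushion corners now hidden; report ray of head
E
```

```text
dash-frame offset mm [-2.12632853 -1.66182861 -5.03102396] yaw deg 0.4510347810255512
[ 0.7 -0.1  0.3 -0.8 -1.1  0.1  0.5 -0.8  1.3 -2.3  0.8 -1.2] [ 0.5 -0.1  0.3 -1.  -1.3 -0.1  0.2  0.8  1.  -0.7  0.1  0.1]
hole in mount pred [-0.00039408 -0.00013983  0.1015263 ]
```

```bash
python3 -m handwheel '45 0 0 12 0 0 0;45 0 0 23 0 0 0;45 0 0 23 0 0 0;45 0 0 23 0 0 0'
python3 - <<'E'
from h import *
for n in("side","top"): cv2.imwrite(f"pics/{n}3.png",bot.capture(n)[:,:,::-1])
t=cv2.imread("pics/top3.png");s=cv2.imread("pics/side3.png")
z=lambda i,x,y,w,h:cv2.resize(i[y:y+h,x:x+w],(400,600),interpolation=cv2.INTER_CUBIC)
cv2.imwrite("pics/c4.png",np.hstack([z(t,280,160,50,75),z(s,290,130,70,105)]))
st=bot.read_state();Mt=R.from_quat(st["orientation"]).as_matrix();D=Mt@np.array([[0,-1,0],[-1,0,0],[0,0,-1.]]).T
g=st["tool_pos"]+D@[.001,0,.0143]
for n in("top","side"):
    print(n,"hole top rim",proj(n,g+D@[.055,0,-.025]).round(1),"head",proj(n,MO+MM@[0,0,.0668]).round(1), "corners",[proj(n,g+D@[.101,y,-.025]).round(1) for y in(-.035,.035)])
print(st["wrist_force"])
E
```

```text
time_s: 5.0
tool_pos: [0.5176, -0.0035, 0.1508]
orientation: [0.97, -0.03, 0.007, -0.242]
wrist_force: [0.4, 0.4, -1.6]
opening: 0.0495
top hole top rim [303.1 189.7] head [300.3 190.1] corners [array([288.4, 174.2]), array([286.4, 201. ])]
side hole top rim [322.  173.4] head [320.7 178.8] corners [array([302.7, 172.5]), array([326.2, 181.4])]
[-0.03157473  0.44363534 -1.69822354]
```

View pics/c4.png

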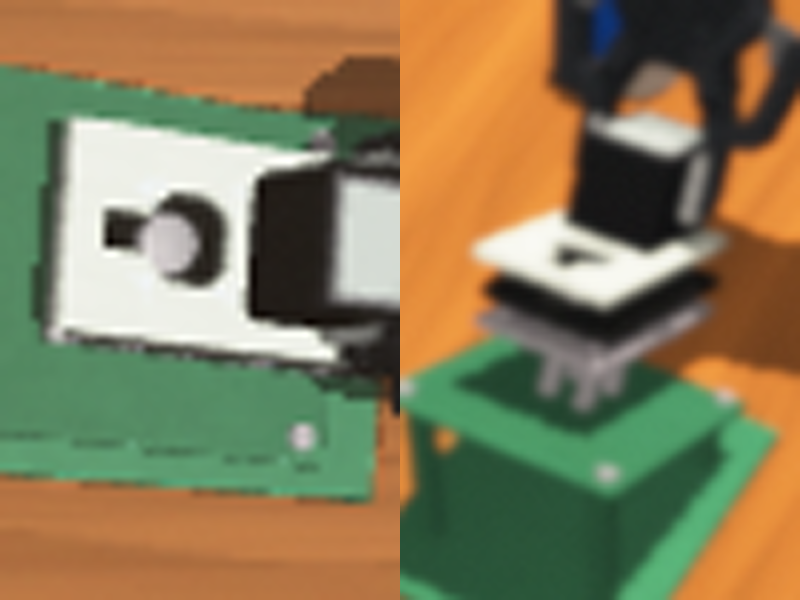

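In the top crop the head is at (170,245), inside the round hole (centre ≈(183,239)). This matches prediction within 0.5 px, so I lower in feeling steps.

```bash
cat > m.py <<'E'
from h import *
st=bot.read_state();p=MM.T@(st["tool_pos"]-MO);print("t",st["time_s"],"hole in mount mm (nominal)",((p-[-.056,0,.0157])*1000).round(1),"F mount",(MM.T@st["wrist_force"]).round(1),"tq tool",(MM.T@st["ft_torque"]).round(2), "rot",R.from_matrix(TM.T@R.from_quat(st["orientation"]).as_matrix()).as_rotvec(degrees=True).round(2))
E
python3 m.py; python3 -m handwheel '45 0 0 6 0 0 0;45 0 0 12 0 0 0;45 0 0 12 0 0 0'>/dev/null; python3 m.py; python3 -m handwheel '45 0 0 1.5 0 0 0;45 0 0 3 0 0 0;45 0 0 3 0 0 0'>/dev/null; python3 m.py
```

```text
t 5.1 hole in mount mm (nominal) [ 0.1  0.1 77.6] F mount [-0.4  0.1 -1.7] tq tool [ 0.05  0.7  -0.01] rot [0.03 0.   0.01]
t 5.4 hole in mount mm (nominal) [ 0.3  0.6 64.6] F mount [-1.6  0.3 -1.6] tq tool [ 0.01  0.75 -0.03] rot [ 0.05 -0.08  0.  ]
t 5.7 hole in mount mm (nominal) [ 0.2  0.2 62.3] F mount [-0.8  0.3 -1.7] tq tool [0.02 0.74 0.01] rot [ 0.03 -0.02  0.01]
```

```bash
for i in 1; do python3 -m handwheel '45 0 0 1 0 0 0;45 0 0 2 0 0 0;45 0 0 2 0 0 0'>/dev/null; python3 m.py; python3 -m handwheel '45 0 0 1 0 0 0;45 0 0 2 0 0 0;45 0 0 2 0 0 0'>/dev/null; python3 m.py;python3 -m handwheel '45 0 0 1 0 0 0;45 0 0 2 0 0 0;45 0 0 2 0 0 0'>/dev/null; python3 m.py; done
```

```text
t 6.0 hole in mount mm (nominal) [ 0.2  0.2 60.4] F mount [-2.4  0.  -1.5] tq tool [-0.04  0.84 -0.  ] rot [ 0.03 -0.01  0.01]
t 6.3 hole in mount mm (nominal) [ 0.1  0.1 58.4] F mount [-0.5 -0.  -0. ] tq tool [-0.04  0.78  0.01] rot [ 0.03 -0.    0.01]
t 6.6 hole in mount mm (nominal) [ 0.1  0.1 56.4] F mount [-2.2  0.1  3.5] tq tool [-0.07  0.79 -0.03] rot [ 0.03 -0.    0.01]
```

```bash
python3 -m handwheel '45 0 0 1 0 0 0;45 0 0 2 0 0 0;45 0 0 2 0 0 0'>/dev/null; python3 m.py; python3 -m handwheel '45 0 0 0 0 0 0'>/dev/null; python3 m.py
python3 - <<'E'
from h import *
for n in("side","top"): cv2.imwrite(f"pics/{n}4.png",bot.capture(n)[:,:,::-1])
t=cv2.imread("pics/top4.png");s=cv2.imread("pics/side4.png")
z=lambda i,x,y,w,h:cv2.resize(i[y:y+h,x:x+w],(400,600),interpolation=cv2.INTER_CUBIC)
cv2.imwrite("pics/c5.png",np.hstack([z(t,280,160,50,75),z(s,290,140,60,90)]))
E
python3 m.py
```

```text
t 6.9 hole in mount mm (nominal) [ 0.1  0.1 54.4] F mount [-2.   0.1  3.9] tq tool [-0.15  0.85  0.03] rot [0.03 0.   0.02]
t 7.0 hole in mount mm (nominal) [ 0.1  0.1 54.5] F mount [-2.2  0.5  2.2] tq tool [-0.14  0.87 -0.01] rot [0.03 0.   0.01]
t 7.1 hole in mount mm (nominal) [ 0.1  0.1 54.5] F mount [-2.   0.1  3.3] tq tool [-0.17  0.88 -0.07] rot [0.02 0.01 0.01]
```

View pics/c5.png

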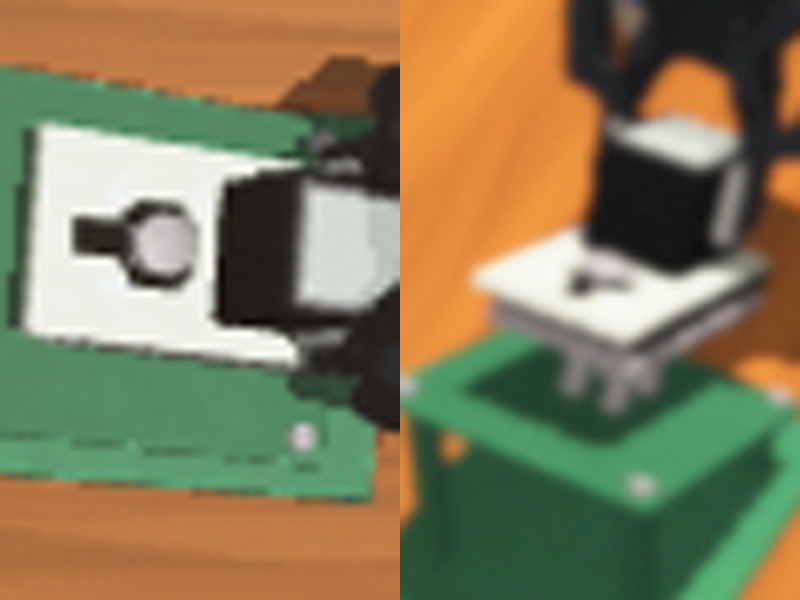

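The head sits centred in the hole ((167,242) in the crop, offset by its height), and the force is about 5 N. I press 2 mm more, then start the slide.

```bash
python3 -m handwheel '45 0 0 1 0 0 0;45 0 0 2 0 0 0;45 0 0 2 0 0 0'>/dev/null; python3 m.py; python3 -m handwheel '45 0 2 0 0 0 0;45 0 4 0 0 0 0;45 0 6 0 0 0 0;45 0 6 0 0 0 0'>/dev/null; python3 m.py;  python3 -m handwheel '45 0 2 0 0 0 0;45 0 4 0 0 0 0;45 0 4 0 0 0 0'>/dev/null; python3 m.py
```

```text
t 7.4 hole in mount mm (nominal) [ 0.1  0.1 52.4] F mount [-1.6  0.4  6.1] tq tool [-0.21  0.88 -0.03] rot [0.03 0.   0.01]
t 7.8 hole in mount mm (nominal) [-5.6  0.1 52.4] F mount [0.1 0.2 5.8] tq tool [-0.21  0.4   0.06] rot [ 0.06 -0.01 -0.  ]
t 8.1 hole in mount mm (nominal) [-9.5  0.2 52.4] F mount [-0.2 -0.   5.4] tq tool [-0.19  0.39  0.07] rot [ 0.06 -0.02 -0.01]
```

```bash
for i in 1; do python3 -m handwheel '45 0 2 0 0 0 0;45 0 4 0 0 0 0;45 0 4 0 0 0 0'>/dev/null; python3 m.py; python3 -m handwheel '45 0 2 0 0 0 0;45 0 4 0 0 0 0;45 0 4 0 0 0 0'>/dev/null; python3 m.py;  python3 -m handwheel '45 0 2 0 0 0 0;45 0 4 0 0 0 0;45 0 4 0 0 0 0'>/dev/null; python3 m.py; done
```

```text
t 8.4 hole in mount mm (nominal) [-13.5   0.1  52.4] F mount [0.4 1.2 7.7] tq tool [-0.19  0.37  0.1 ] rot [ 0.06 -0.01 -0.01]
t 8.7 hole in mount mm (nominal) [-17.5   0.1  52.4] F mount [-0.8  0.5  5.2] tq tool [-0.21  0.31  0.09] rot [ 0.06 -0.01 -0.01]
t 9.0 hole in mount mm (nominal) [-21.5   0.1  52.4] F mount [ 0.2 -0.2  5.1] tq tool [-0.18  0.29  0.09] rot [ 0.06 -0.01 -0.01]
```

```bash
for i in 1; do python3 -m handwheel '45 0 2 0 0 0 0;45 0 4 0 0 0 0;45 0 4 0 0 0 0'>/dev/null; python3 m.py; python3 -m handwheel '45 0 1 0 0 0 0;45 0 1 0 0 0 0'>/dev/null; python3 m.py;  python3 -m handwheel '45 0 1 0 0 0 0;45 0 1 0 0 0 0'>/dev/null; python3 m.py; done
python3 - <<'E'
from h import *
for n in("side","top"): cv2.imwrite(f"pics/{n}5.png",bot.capture(n)[:,:,::-1])
t=cv2.imread("pics/top5.png");s=cv2.imread("pics/side5.png")
z=lambda i,x,y,w,h:cv2.resize(i[y:y+h,x:x+w],(400,600),interpolation=cv2.INTER_CUBIC)
cv2.imwrite("pics/c6.png",np.hstack([z(t,280,160,50,75),z(s,290,140,60,90)]))
E
```

```text
t 9.3 hole in mount mm (nominal) [-25.6   0.1  52.4] F mount [ 0.3 -0.3  5.7] tq tool [-0.2   0.3   0.08] rot [ 0.06 -0.01 -0.01]
t 9.5 hole in mount mm (nominal) [-26.4   0.2  52.4] F mount [1.  0.4 5.2] tq tool [-0.18  0.07  0.13] rot [ 0.07 -0.02 -0.02]
t 9.7 hole in mount mm (nominal) [-27.3   0.1  52.4] F mount [ 1.5 -0.8  5.6] tq tool [-0.23  0.04  0.07] rot [ 0.07 -0.02 -0.02]
```

View pics/c6.png

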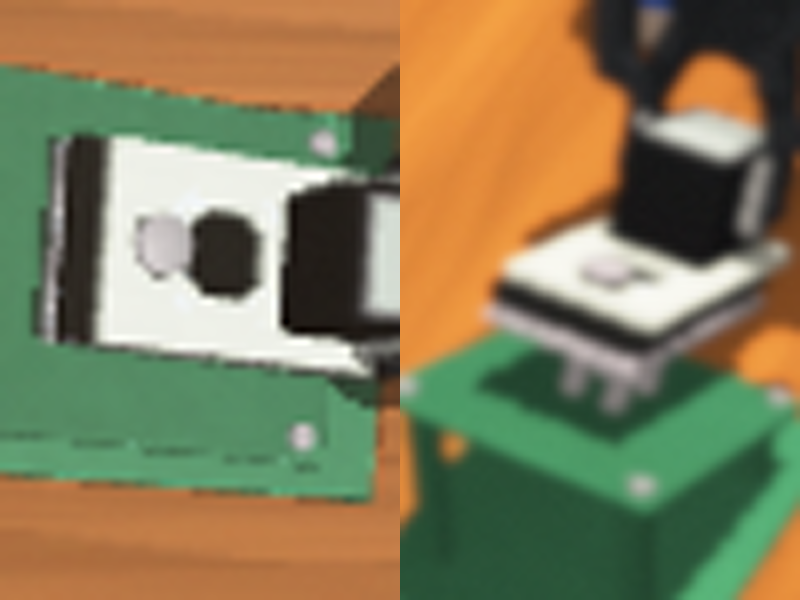

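The head now sits over the slot ((163,243)), with the round hole free at (225,253). I slide on until the closed end is felt.

```bash
for i in 1; do python3 -m handwheel '45 0 1 0 0 0 0;45 0 1 0 0 0 0'>/dev/null; python3 m.py; python3 -m handwheel '45 0 1 0 0 0 0;45 0 1 0 0 0 0'>/dev/null; python3 m.py;  python3 -m handwheel '45 0 0.5 0 0 0 0;45 0 0.5 0 0 0 0'>/dev/null; python3 m.py; done
```

```text
t 10.0 hole in mount mm (nominal) [-28.    0.1  52.3] F mount [ 3.7 -0.6  5.4] tq tool [-0.19 -0.35  0.04] rot [ 0.09 -0.02 -0.03]
t 10.2 hole in mount mm (nominal) [-28.3   0.1  52.2] F mount [7.5 0.2 4.7] tq tool [-0.22 -1.3   0.07] rot [ 0.13 -0.04 -0.06]
t 10.4 hole in mount mm (nominal) [-28.4   0.1  52.2] F mount [10.4  0.1  5.4] tq tool [-0.3  -1.81  0.09] rot [ 0.15 -0.04 -0.08]
```

Home: Fx rises steeply at −28.3 mm. Now I ease off the push and the press.

```bash
python3 -m handwheel '45 0 -1.5 0 0 0 0;45 0 -1.5 0 0 0 0;45 0 -1.5 -1.5 0 0 0;45 0 -1.5 -3 0 0 0;45 0 -1.5 -3 0 0 0'>/dev/null; python3 m.py; python3 -m handwheel '45 0 0 -1 0 0 0;45 0 0 -1 0 0 0'>/dev/null; python3 m.py
```

```text
t 10.9 hole in mount mm (nominal) [-28.1   0.2  55.4] F mount [ 6.  -1.1  1.4] tq tool [-0.39 -1.02 -0.  ] rot [ 0.07 -0.03 -0.03]
t 11.1 hole in mount mm (nominal) [-28.2   0.3  56.2] F mount [ 7.4 -0.6  0.8] tq tool [-0.49 -1.   -0.  ] rot [ 0.08 -0.03 -0.02]
```

```bash
python3 -m handwheel '45 0 -0.7 -0.8 0 0 0;45 0 -0.7 -0.8 0 0 0'>/dev/null; python3 m.py; python3 -m handwheel '45 0 -0.5 -0.5 0 0 0;45 0 -0.5 -0.5 0 0 0'>/dev/null; python3 m.py
```

```text
t 11.3 hole in mount mm (nominal) [-28.    0.3  57.1] F mount [ 5.2 -1.4 -0.2] tq tool [-0.35 -0.48 -0.  ] rot [ 0.04 -0.02  0.  ]
t 11.5 hole in mount mm (nominal) [-27.9   0.3  57.7] F mount [ 1.7 -0.4 -1.4] tq tool [-0.32  0.16 -0.01] rot [ 0.02 -0.02  0.02]
```

```bash
python3 -m handwheel '52 0 0 0 0 0 0;56 0 0 0 0 0 0;60 0 0 0 0 0 0;66 0 0 0 0 0 0;70 0 0 0 0 0 0;70 0 0 0 0 0 0;70 0 0 -5 0 0 0;70 0 0 -20 0 0 0;70 0 0 -50 0 0 0;70 0 0 -90 0 0 0;70 0 0 -130 0 0 0;70 0 0 -130 0 0 0;70 0 0 -130 0 0 0'
python3 - <<'E'
from h import *
for n in("side","top"): cv2.imwrite(f"pics/{n}6.png",bot.capture(n)[:,:,::-1])
t=cv2.imread("pics/top6.png");s=cv2.imread("pics/side6.png")
z=lambda i,x,y,w,h:cv2.resize(i[y:y+h,x:x+w],(400,600),interpolation=cv2.INTER_CUBIC)
cv2.imwrite("pics/c7.png",np.hstack([z(t,280,160,50,75),z(s,290,140,60,90)]))
E
```

```text
time_s: 12.8
tool_pos: [0.5132, -0.0804, 0.2359]
orientation: [0.97, -0.03, 0.008, -0.242]
wrist_force: [-0.4, 0.4, -1.3]
opening: 0.07
```

View pics/c7.png

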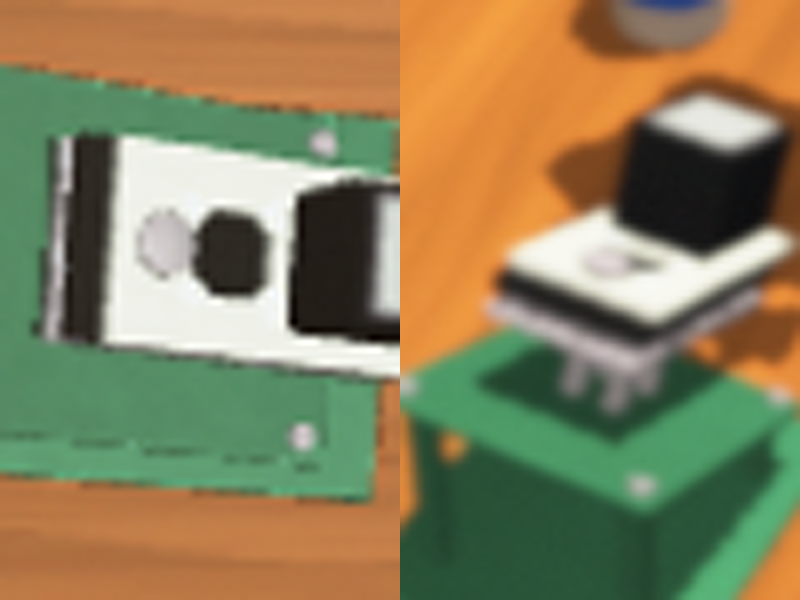

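It hangs locked: head at (165,243), round hole moved to (232,253), plate parallel to the cushion, gripper clear. I check that nothing is drifting and hand in.

```bash
python3 -m handwheel '70 0 0 0 0 0 0;70 0 0 0 0 0 0;70 0 0 0 0 0 0;70 0 0 0 0 0 0;70 0 0 0 0 0 0'>/dev/null; python3 - <<'E'
from h import *
a=cv2.imread("pics/top6.png");b=bot.capture("top")[:,:,::-1];b=np.ascontiguousarray(b)
c=cv2.absdiff(a,b).max(2);print("stand region diff",c[160:235,280:330].max())
z=cv2.absdiff(cv2.imread("pics/top0.png"),b).max(2)
print("cup",z[125:165,200:240].max(),"spanner",z[210:240,185:260].max(),"bottle",z[130:175,385:440].max())
bot.hand_in()
E
```

```text
stand region diff 14
cup 17 spanner 17 bottle 167
the job is handed in; nothing more can be done
```

The display unit is hanging on the green stand, and the job was handed in at about 13.4 s of the 48 s allowed. No verdict was reported.

- **Method:** I gripped it by the housing and passed the round end of the keyhole over the stud. I pressed it to about 7 N on the cushion and slid it down the slope until it came up against a stop. Then I eased off, opened the fingers and drew back about 130 mm.
- **End of the slot:** the force rose steeply at a 28.3 mm slide, against the 28 mm expected.
- **Force on the stand:** the highest I estimated was about 13 N, from readings taken between moves, so I may have missed a brief peak. The limit is 20 N.
- **Cushion:** I only estimated how far it was pressed, about 3 to 5 mm during the slide, from the force and the travel. I did not measure how far it is pressed in its final locked position.
- **Final pictures:** the head lies over the slot with the round hole clear of it, the plate is parallel to the cushion, and the gripper is clear. Two top views more than half a second apart differed only by noise at the stand.
- **Bystanders:** the cup and spanner areas of the top view match the start. The bottle area did not match (difference 167). I think that is the arm or its shadow in view, since the arm's path stayed well away from the bottle and no contact was felt. I did not check this separately.
- **Disagreement:** with the unit held above the stand, the cameras put it about 5 mm lower in the grip than I had worked out. I found the right height by touch.

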